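# Stand the slumped menu board up again and block its foot

## Robot

A 6-joint arm with a two-finger parallel gripper is mounted at the origin on the work surface. World frame = base frame: x ahead of the robot, y to its left, z up, the work surface at z = 0. Lengths are in m, angles in rad, forces in N, time in s.
With the tool pointing down it reaches from about 0.275 to 0.875 m from the base axis. Payload 12.5 kg.
Tool frame: the origin (TCP) lies midway between the tips of the shut fingers; the grasp point (between the pads) lies 19 mm behind it; z points along the fingers, y is the line along which they close (so a half turn about z gives the same grasp; the last joint's range is limited). The gripper opens to 85 mm and grips with 20 to 120 N. Pads are 22 mm wide; open, the fingers measure 114 mm over their backs; the gripper's body (76 mm by 85 mm) begins 54 mm behind the grasp point. The pads swing forward as they close: fully open they stand 13 mm farther back than shut.
Start: joints at [1.209, 0.351, 1.652, -0, 1.139, -0.085], TCP at [0.15, 0.529, 0.231] pointing down, gripper open.
Joint ranges: [-2.75, 2.75], [-0.79, 2.1], [0.01, 2.65], [-1.57, 4.71], [0.07, 3.14], [-2.87, 2.87]. Speed limits (rad/s): [2.22, 2.22, 2.79, 3.14, 3.14, 3.14].

## Interface

Orientations are given as a unit quaternion [w, x, y, z].
In Python, from rig import ctrl gives the robot as it stands.
- The arm moves only by the shell command python3 -m jog 'ROWS' [FORCE]. ROWS is JSON, a list of rows, each an object with "delta_pos": the shift along the tool's x, y, z as a fraction of full scale, a list of three; "yaw": the turn about the tool's z as a fraction of full scale; "fingers": the closure, from 0 (fully open) to 1 (shut). A call has 1 to 20 rows; each row is the pose to reach, as a shift and turn from the pose commanded when the call began, along the tool's axes at that moment; what a row does not reach only later rows make up. Full scale, the value 1, is 300 mm for a shift and 30 degrees for a turn. A row lasts 1/8 s, in which the tool goes at most 62.5 mm and 10.7 degrees, less where a joint would pass 70% of its speed; a pose out of reach is approached as far as the arm can. A call with a number of a shift or a turn outside -1 to 1 is refused whole. A call with a gripper value outside its range is refused whole. The fingers move at their own pace and stop on an object; FORCE is the grip in N (left out, the last holds). Time passes only in rows, so rows that repeat a pose let the fingers close. It gives the time, the measured TCP pose, the force, the opening and the grip force at its end, in the units of the state.
- ctrl.get_obs(): the state, without advancing time (a new reading comes with each control period).
- ctrl.capture(name): name is "scene" or "side" or "wrist"; returns the picture (400x640x3 uint8, red, green, blue); there is no depth.
- ctrl.calibration(name): a dict with "fx", "fy", "cx", "cy" (pixels), "extrinsics" (4x4, takes a point from camera to world coordinates). Camera axes: x right, y up, looking along -z (the intrinsics and any distortion apply to the point x, -y, -z); pixel columns grow to the right and rows downward; lengths in m; the calibration is good to about 2 mm. A picture is of the moment at which its call begins: read the wrist's pose just before it. calibration takes no time and is no camera call; for the wrist camera it gives the pose at the moment of the call.
- ctrl.job_done(): hands the job in; it is judged then, once.
The state is a dict: "time_s": time; "joint_positions": joint angles; "dq": joint speeds; "joint_efforts": joint torques, N m; "eef_pos": TCP position; "ee_rot": TCP orientation; "contact_force": force on the tool from outside, world axes, zero at the start; "ft_torque": the same for the moment, N m; "gripper_width": finger opening in m; "finger_force": force on a finger pad.
Only numpy, scipy, OpenCV 4.12 (cv2) and the standard library are available. Lean on these libraries where they do the work, as an engineer would, in place of code of your own. Each camera call takes 0.05 s, during which the arm holds its last target. There are 200 camera calls.

## Task

The menu board has slid down the front of the white cup stand because nothing stops its foot. Get it leaning steeply and squarely against the stand again, at about 70 degrees to the table, and leave the loose wooden block lying flat with a long side snug against the board's foot, roughly centred on it, so that it cannot slip out. Leave the other things on the table where they are.

Things in the scene. Friction and masses are not known exactly. Their poses are not given: they have to be found in the camera images.
- stand: White painted plywood cup stand with a wooden top, fixed to the table: 160 mm deep (x), 280 mm wide (y), 235 mm high, paper cups and a jar on top up to 365 mm. Origin under its centre. Its plain upright front, at x = -80 mm in its own frame, facing its own -x, is the wall that the board leans on.
- board: Menu board, dark slate in a brown wood frame, 180 wide (y) x 200 high (z) x 14 mm thick (x), 0.35 kg, loose. Origin: middle of its foot's underside; z up to its top edge, +x out of its back, to the stand. Starts slumped at 44 deg to the table, foot parallel to the stand's front, top resting on it. Friction about 0.6; pushed level at its foot, it slides in and its top climbs.
- board_foot (a point): Middle of the board's front bottom edge (7 mm in front of the board's origin), the edge that a block meets.
- board_top (a point): Middle of the board's back top edge (7 mm behind the board's mid plane, 200 mm up its z), the edge that rests on the stand's front.
- block: Loose plain pale beech block, 170 mm long (its x), 50 mm wide (its y), 45 mm high, 0.27 kg, lying flat on the table. Origin under its centre.
- bin: Bystander, loose: orange open plastic bin of pale biscuits, 150 x 200 x 80 mm; origin under its centre.
- tub: Bystander, loose: clear open plastic tub of dark biscuits, 160 x 220 x 100 mm; origin under its centre.
- fan: Bystander, loose: small white table fan, 250 mm tall, base 84 mm across; origin under its base.
- bottle: Bystander, loose: clear water bottle, 64 mm across, 210 mm tall; origin under its centre.
- mug: Bystander, loose: white mug, 80 mm across, 85 mm tall; origin under its centre.
- tin: Bystander, loose: round aluminium biscuit tin, 134 mm across, 57 mm tall; origin under its centre.

How it is judged:
At the end, for the whole second after the job is handed in: Board at 60-80 deg to the table, foot down, top edge within 8 mm of the stand's front and 110 mm of its middle, square within 8 deg; block flat in front, parallel within 7 deg, its long side within 6 mm of the foot edge, centred within 50 mm; both at rest (angle between board's own z axis and vertical between 0.175 and 0.524 rad and x of board_top in the frame of stand between -0.088 and -0.074 m and x of board_foot in the frame of stand below -0.095 m and y of board_top in the frame of stand between -0.11 and 0.11 m and height (world z) of board_foot below 0.015 m and angle between the y axis of board and the y axis of stand, either way round below 0.14 rad and angle between the x axis of block and the y axis of board, either way round below 0.12 rad and (y of board_foot in the frame of block between 0.02 and 0.031 m or y of board_foot in the frame of block between -0.031 and -0.02 m) and x of board_foot in the frame of block between -0.05 and 0.05 m and x of block in the frame of stand below -0.12 m and angle between block's own z axis and vertical below 0.08 rad and height (world z) of block below 0.006 m and linear speed of each of board, block below 0.01 m/s); the robot touches nothing.
It fails at once if the board falls over or drops flat (angle between board's own z axis and vertical above 1.1 rad).
It fails at once if another thing on the table is pushed more than 30 mm (distance of any of bin, tub, fan, bottle, mug, tin from where it was at the start of the episode above 0.03 m).
It also fails if it takes over 50 s, if anything falls off the work surface, if the arm or the gripper's body presses on something with over 40 N, if the wrist force passes 120 N, or if a joint passes its speed limit or range.

## Working session

There is one attempt and no reset: what is moved stays moved. The work goes in short steps, Python scripts to look and compute and a shell command to move; the robot and the scene stay as the last step left them, time stands still between calls to the robot, and variables do not carry over. Pictures are saved under pics/ and viewed, at most 10 in all, crops included, and the job is handed in when it is done.

```bash
mkdir -p pics; ls; cat > h.py <<'E'
import numpy as np, cv2
from rig import ctrl
def snap(n,f):
    im=ctrl.capture(n); cv2.imwrite(f,cv2.cvtColor(im,cv2.COLOR_RGB2BGR)); return im
def ray(c,u,v):
    E=np.array(c["extrinsics"]); d=np.array([(u-c["cx"])/c["fx"],-(v-c["cy"])/c["fy"],-1.])
    return E[:3,3],E[:3,:3]@d
def onz(c,u,v,z):
    o,d=ray(c,u,v); return o+d*(z-o[2])/d[2]
def tri(c1,p1,c2,p2):
    o1,d1=ray(c1,*p1);o2,d2=ray(c2,*p2); s=np.linalg.lstsq(np.c_[d1,-d2],o2-o1,rcond=None)[0]
    a,b=o1+d1*s[0],o2+d2*s[1]; return (a+b)/2,np.linalg.norm(a-b)
E
python3 - <<'E'
from h import *
for n in("scene","side","wrist"):
    c=ctrl.calibration(n); np.set_printoptions(precision=4,suppress=True); print(n,{k:v for k,v in c.items() if k!="extrinsics"},np.array(c["extrinsics"])); snap(n,f"pics/{n}0.png")
print(ctrl.get_obs())
E
```

```text
pics
scene {'fx': 424.7496613440594, 'fy': 424.7496613440594, 'cx': 319.5101092256213, 'cy': 205.33982200061175} [[-0.5745 -0.5925  0.5648  1.1993]
 [ 0.8184 -0.4011  0.4116  0.4498]
 [-0.0174  0.6987  0.7153  0.9764]
 [ 0.      0.      0.      1.    ]]
side {'fx': 382.73777383105966, 'fy': 382.73777383105966, 'cx': 319.4352009498695, 'cy': 199.02063350345279} [[ 0.7357  0.478  -0.4799 -0.1189]
 [-0.677   0.4978 -0.5421 -0.7951]
 [-0.0202  0.7237  0.6899  1.0151]
 [ 0.      0.      0.      1.    ]]
wrist {'fx': 316.0377601193984, 'fy': 316.0377601193984, 'cx': 317.45510740313, 'cy': 197.73529568081346} [[ 0.273  -0.9201 -0.2809  0.0781]
 [ 0.962   0.261   0.0801  0.5482]
 [-0.0004 -0.2921  0.9564  0.3743]
 [ 0.      0.      0.      1.    ]]
{'time_s': 0.15, 'joint_positions': array([ 1.2094,  0.3511,  1.6523,  0.    ,  1.1391, -0.0846]), 'dq': array([ 0.0011, -0.0033, -0.003 , -0.001 , -0.002 , -0.0003]), 'joint_efforts': array([  0.0003, -50.6246, -29.1506,  -0.0001,   0.0033,   0.    ]), 'eef_pos': array([0.1502, 0.5289, 0.2309]), 'ee_rot': array([-0.0001,  0.138 ,  0.9904, -0.0004]), 'contact_force': array([ 0.4157, -0.5166,  0.4392]), 'ft_torque': array([-0.0175,  0.0146, -0.0091]), 'finger_force': 0.0, 'gripper_width': 0.08514599072710692}
```

View pics/scene0.png

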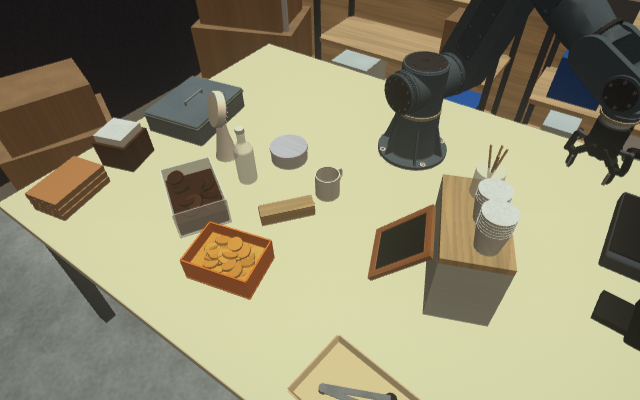

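View pics/side0.png

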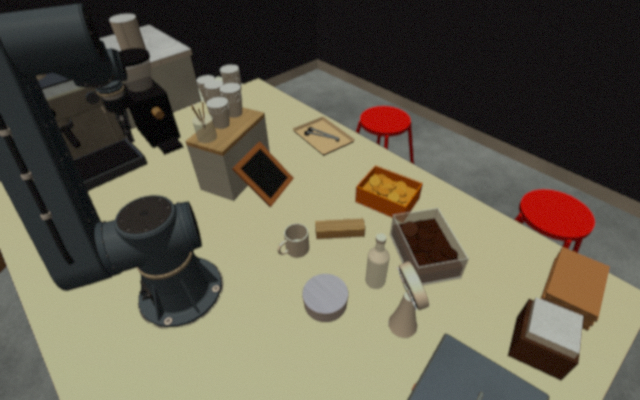

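View pics/wrist0.png

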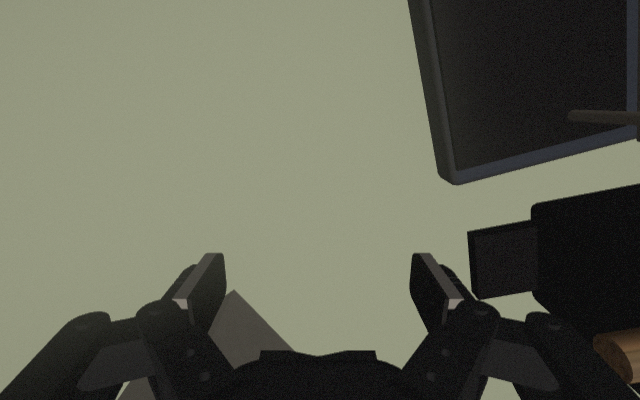

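The scene view shows the block at (259–315, 196–223), the board at (369–437, 206–278) and the stand behind it. The side view shows the block at (315–365, 219–237) and the board at (236–292, 144–204). Next I mask these and look at enlarged crops.

```bash
python3 - <<'E'
from h import *
rois={"scene":[(250,185,75,45),(360,195,85,90),(418,165,105,165)],"side":[(305,210,70,35),(225,135,80,80),(180,100,95,100)]}
out=[]
for n in rois:
    im=cv2.imread(f"pics/{n}0.png"); hsv=cv2.cvtColor(im,cv2.COLOR_BGR2HSV)
    for x,y,w,h in rois[n][:2]:
        r=hsv[y:y+h,x:x+w]; print(n,x,y,"table",hsv[y+1,x+1],"mid",hsv[y+h//2,x+w//2])
    for (x,y,w,h) in rois[n][:2]:
        c=im[y:y+h,x:x+w]; s=min(390/w,290/h); t=np.zeros((300,400,3),np.uint8)
        e=cv2.resize(c,None,fx=s,fy=s,interpolation=cv2.INTER_CUBIC)
        for k in range(0,w,10): cv2.line(e,(int(k*s),0),(int(k*s),4 if (x+k)%50 else 12),(0,0,255),1); 
        for k in range(0,h,10): cv2.line(e,(0,int(k*s)),(4,int(k*s)),(0,0,255),1)
        t[:e.shape[0],:e.shape[1]]=e[:300,:400]; out.append(t); print("scale",s)
cv2.imwrite("pics/crops.png",np.vstack([np.hstack(out[:2]),np.hstack(out[2:])]))
E
```

```text
scene 250 185 table [ 29  54 216] mid [ 19 106 173]
scene 360 195 table [ 29  55 218] mid [25 64 48]
scale 5.2
scale 3.2222222222222223
side 305 210 table [ 27  61 180] mid [ 19 121 147]
side 225 135 table [ 18 121 148] mid [30 43 18]
scale 5.571428571428571
scale 3.625
```

View pics/crops.png

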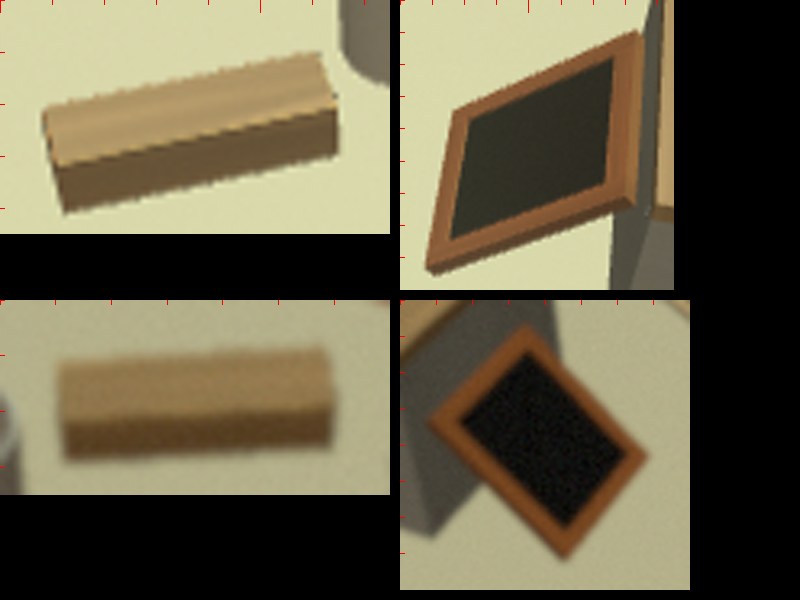

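```bash
python3 - <<'E'
from h import *
np.set_printoptions(precision=4,suppress=True)
s=ctrl.calibration("scene");d=ctrl.calibration("side")
P={}
for k,a,b in [("blkA",(311.5,195.2),(316.1,231.7)),("blkB",(258.3,205.6),(364.8,229.4)),("blkC",(315,205.4),(315.2,220.8)),("blkD",(261,216.3),(363.5,218.6)),
 ("footN",(376.8,229.4),(270.2,206.4)),("footF",(368.7,277.2),(293.4,178)),("topN",(433.9,204.9),(232.7,168.1)),("topF",(430.8,255.8),(259.5,142.4))]:
    p,e=tri(s,a,d,b);P[k]=p;print(k,p,round(e,4))
bl=np.mean([P[k] for k in("blkA","blkB","blkC","blkD")],0); v=P["blkB"]+P["blkD"]-P["blkA"]-P["blkC"]
print("block",bl,"yaw",np.arctan2(v[1],v[0]),np.linalg.norm(v)/2)
F=(P["footN"]+P["footF"])/2;T=(P["topN"]+P["topF"])/2;w=P["footF"]-P["footN"];w2=P["topF"]-P["topN"]
print("F",F,"T",T,"yaw w",np.arctan2(w[1],w[0]),np.arctan2(w2[1],w2[0]),np.linalg.norm(w),np.linalg.norm(T-F),"tilt",np.degrees(np.arctan2(T[2]-F[2],np.hypot(*(T-F)[:2]))))
for n,c,z,pp in [("mug",s,0,[(328,197)]),("bin",s,.08,[(194,223),(273,256),(180,262),(250,290)]),("bottle",s,0,[(247,181)])]:
    for q in pp: print(n,onz(c,*q,z))
for q in [(261.9,225.8),(315,214.8)]: print("blkbot",onz(s,*q,0))
E
```

```text
blkA [ 0.4402 -0.1373  0.0407] 0.0059
blkB [ 0.568  -0.2455  0.0407] 0.0021
blkC [ 0.4714 -0.1001  0.0427] 0.0037
blkD [ 0.5998 -0.2086  0.0426] 0.0044
footN [0.421  0.0939 0.0085] 0.0006
footF [0.5866 0.1604 0.0099] 0.0042
topN [0.3687 0.2275 0.1453] 0.0029
topF [0.534  0.2928 0.1444] 0.0065
block [ 0.5199 -0.1729  0.0417] yaw -0.702108074315258 0.16775207767955555
F [0.5038 0.1272 0.0092] T [0.4513 0.2601 0.1448] yaw w 0.38142720913419853 0.3761090748520067 0.17849478340220912 0.19704009779747278 tilt 43.48052366258372
mug [ 0.3815 -0.111   0.    ]
bin [ 0.7501 -0.3224  0.08  ]
bin [ 0.7141 -0.0604  0.08  ]
bin [ 0.8676 -0.2503  0.08  ]
bin [ 0.8281 -0.0403  0.08  ]
bottle [ 0.4721 -0.3844  0.    ]
blkbot [ 0.5999 -0.2085  0.    ]
blkbot [ 0.4703 -0.1     0.    ]
```

```bash
python3 -m jog '[{"delta_pos":[0,0,-0.4],"yaw":0,"fingers":0},{"delta_pos":[0,0,-0.83],"yaw":0,"fingers":0},{"delta_pos":[0,0,-0.83],"yaw":0,"fingers":0},{"delta_pos":[0,0,-0.83],"yaw":0,"fingers":0},{"delta_pos":[0,0,-0.83],"yaw":0,"fingers":0},{"delta_pos":[-0.91,-0.96,-0.83],"yaw":0.81,"fingers":0},{"delta_pos":[-0.91,-0.96,-0.83],"yaw":0.81,"fingers":0},{"delta_pos":[-0.91,-0.96,-0.83],"yaw":0.81,"fingers":0},{"delta_pos":[-0.91,-0.96,-0.83],"yaw":0.81,"fingers":0},{"delta_pos":[-0.91,-0.96,-0.83],"yaw":0.81,"fingers":0},{"delta_pos":[-0.91,-0.96,-0.83],"yaw":0.81,"fingers":0},{"delta_pos":[-0.91,-0.96,-0.83],"yaw":0.81,"fingers":0},{"delta_pos":[-0.91,-0.96,-0.83],"yaw":0.81,"fingers":0},{"delta_pos":[-0.91,-0.96,-0.83],"yaw":0.81,"fingers":0}]' 60
cat >> h.py <<'E'
from scipy.spatial.transform import Rotation as Ro
def plan(x,y,z,yang):
    "units for a move to x,y,z with tool y axis at world angle yang (deg, mod 180)"
    o=ctrl.get_obs(); q=o["ee_rot"]; R=Ro.from_quat([q[1],q[2],q[3],q[0]]).as_matrix()
    d=R.T@(np.array([x,y,z])-o["eef_pos"])/.3
    dy=(yang-np.degrees(np.arctan2(R[1,1],R[0,1]))+90)%180-90
    print("t",o["time_s"],"delta",d.round(3),"yaw",round(-dy/30,3),"q",o["joint_positions"].round(2),o["eef_pos"].round(4))
E
python3 -c "
from h import *
plan(.52,-.173,.15,49.8)"
```

```text
time_s: 1.9
eef_pos: [0.3338, 0.1779, 0.4798]
ee_rot: [-0.0, 0.343, 0.939, -0.0]
contact_force: [0.1, -0.2, 0.0]
gripper_width: 0.0858
finger_force: 0.0
t 1.9 delta [-1.229 -0.494  1.099] yaw 0.002 q [ 0.37 -0.13  1.6   0.    1.67 -0.5 ] [0.3338 0.1779 0.4798]
```

```bash
python3 -m jog '[{"delta_pos":[-0.9,-0.36,0.4],"yaw":0,"fingers":0},{"delta_pos":[-0.9,-0.36,0.6],"yaw":0,"fingers":0},{"delta_pos":[-0.9,-0.36,0.9],"yaw":0,"fingers":0},{"delta_pos":[-0.9,-0.36,0.9],"yaw":0,"fingers":0},{"delta_pos":[-0.9,-0.36,0.9],"yaw":0,"fingers":0},{"delta_pos":[-0.9,-0.36,0.9],"yaw":0,"fingers":0},{"delta_pos":[-0.9,-0.36,0.9],"yaw":0,"fingers":0},{"delta_pos":[-0.9,-0.36,0.9],"yaw":0,"fingers":0},{"delta_pos":[-0.9,-0.36,0.9],"yaw":0,"fingers":0}]' 60
python3 - <<'E'
from h import *
plan(.52,-.173,.15,49.8)
c=ctrl.calibration("wrist"); im=snap("wrist","pics/w1.png")
hsv=cv2.cvtColor(im,cv2.COLOR_RGB2HSV); print(np.array(c["extrinsics"]).round(3))
m=((hsv[...,1]>85)&(hsv[...,0]>12)&(hsv[...,0]<25)&(hsv[...,2]>120)).astype(np.uint8)
cs,_=cv2.findContours(m,0,1)
for k in sorted(cs,key=cv2.contourArea)[-2:]:
    r=cv2.minAreaRect(k); b=cv2.boxPoints(r); w=np.array([onz(c,*p,.045) for p in b])
    print(r,w.round(4)[:,:2].tolist(),w.mean(0).round(4),np.degrees(np.arctan2(*(w[1]-w[0])[1::-1])).round(1),np.linalg.norm(np.diff(w,axis=0),axis=1).round(3))
E
```

```text
time_s: 3.02
eef_pos: [0.4711, -0.0781, 0.2111]
ee_rot: [0.0, 0.343, 0.939, 0.0]
contact_force: [-0.5, 0.9, 0.1]
gripper_width: 0.0853
finger_force: 0.0
t 3.025 delta [-0.328 -0.137  0.204] yaw 0.004 q [-0.26  0.24  1.86  0.    1.04 -1.13] [ 0.4711 -0.0781  0.2111]
[[ 0.644 -0.732 -0.224  0.413]
 [ 0.765  0.616  0.188 -0.031]
 [ 0.001 -0.293  0.956  0.355]
 [ 0.     0.     0.     1.   ]]
((498.93115234375, 391.46844482421875), (28.218887329101562, 5.302878379821777), 24.623563766479492) [[0.8129, -0.0917], [0.808, -0.0856], [0.8454, -0.0706], [0.8506, -0.0768]] [ 0.8292 -0.0812  0.045 ] 128.5 [0.008 0.04  0.008]
```

View pics/w1.png

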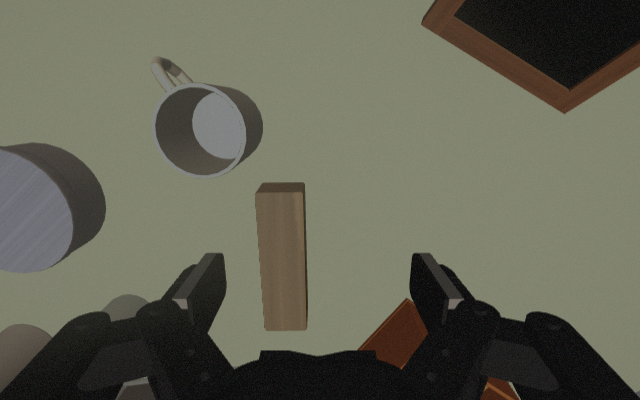

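```bash
python3 - <<'E'
from h import *
c=ctrl.calibration("wrist")
w=np.array([onz(c,*p,.0435)[:2] for p in [(256,193),(304,193),(305,330),(265,330)]]);print(w.round(4),w.mean(0),np.degrees(np.arctan2(*(w[2]+w[3]-w[0]-w[1])[::-1])))
f=np.array([onz(c,*p,.010)[:2] for p in [(422,24),(564,112)]]);print("foot corners",f.round(4))
plan(*w.mean(0),.12,49.8)
E
```

```text
[[ 0.4423 -0.1373]
 [ 0.474  -0.0996]
 [ 0.6024 -0.2088]
 [ 0.572  -0.245 ]] [ 0.52266939 -0.17266097] -40.04314022963515
foot corners [[0.4246 0.0935]
 [0.5897 0.1608]]
t 3.075 delta [-0.334 -0.131  0.305] yaw 0.004 q [-0.26  0.24  1.86  0.    1.04 -1.13] [ 0.4712 -0.0781  0.2114]
```

```bash
python3 -m jog '[{"delta_pos":[-0.333,-0.131,0.2],"yaw":0,"fingers":0},{"delta_pos":[-0.333,-0.131,0.2],"yaw":0,"fingers":0},{"delta_pos":[-0.333,-0.131,0.35],"yaw":0,"fingers":0},{"delta_pos":[-0.333,-0.131,0.5],"yaw":0,"fingers":0},{"delta_pos":[-0.333,-0.131,0.655],"yaw":0,"fingers":0},{"delta_pos":[-0.333,-0.131,0.655],"yaw":0,"fingers":0},{"delta_pos":[-0.333,-0.131,0.655],"yaw":0,"fingers":0},{"delta_pos":[-0.333,-0.131,0.655],"yaw":0,"fingers":0.7},{"delta_pos":[-0.333,-0.131,0.655],"yaw":0,"fingers":0.7},{"delta_pos":[-0.333,-0.131,0.655],"yaw":0,"fingers":0.7},{"delta_pos":[-0.333,-0.131,0.655],"yaw":0,"fingers":0.7},{"delta_pos":[-0.333,-0.131,0.655],"yaw":0,"fingers":0.7},{"delta_pos":[-0.333,-0.131,0.655],"yaw":0,"fingers":0.7}]' 60
python3 -c "
from h import *
plan(.524,.0763,.08,111.7)"
```

```text
time_s: 4.7
eef_pos: [0.5227, -0.174, 0.0153]
ee_rot: [0.001, 0.343, 0.939, -0.0]
contact_force: [-2.0, 1.2, 10.7]
gripper_width: 0.0492
finger_force: 62.0
t 4.7 delta [ 0.534  0.641 -0.216] yaw -2.061 q [-0.41  0.66  1.79 -0.    0.69 -1.28] [ 0.5227 -0.174   0.0153]
```

```bash
python3 -m jog '[{"delta_pos":[0,0,-0.2],"yaw":0,"fingers":0.7},{"delta_pos":[0,0,-0.4],"yaw":0,"fingers":0.7},{"delta_pos":[0,0,-0.4],"yaw":0,"fingers":0.7},{"delta_pos":[0.2,0.24,-0.4],"yaw":-0.3,"fingers":0.7},{"delta_pos":[0.35,0.42,-0.4],"yaw":-0.6,"fingers":0.7},{"delta_pos":[0.5,0.6,-0.4],"yaw":-0.9,"fingers":0.7},{"delta_pos":[0.5,0.6,-0.4],"yaw":-1,"fingers":0.7},{"delta_pos":[0.5,0.6,-0.4],"yaw":-1,"fingers":0.7}]' && python3 -m jog '[{"delta_pos":[0,0,0],"yaw":-0.5,"fingers":0.7},{"delta_pos":[0,0,0],"yaw":-1,"fingers":0.7},{"delta_pos":[0,0,0],"yaw":-1,"fingers":0.7},{"delta_pos":[0,0,0],"yaw":-1,"fingers":0.7},{"delta_pos":[0,0,0],"yaw":-1,"fingers":0.7}]'
python3 -c "
from h import *
plan(.524,.0763,.0155,111.7)"
```

```text
time_s: 5.7
eef_pos: [0.5224, 0.0632, 0.1327]
ee_rot: [-0.001, 0.086, 0.996, 0.0]
contact_force: [0.3, -0.1, -3.3]
gripper_width: 0.0491
finger_force: 64.4
time_s: 6.32
eef_pos: [0.5231, 0.0601, 0.1334]
ee_rot: [-0.0, -0.17, 0.985, 0.0]
contact_force: [0.7, 0.1, -2.4]
gripper_width: 0.0489
finger_force: 64.3
t 6.325 delta [-0.021  0.05   0.393] yaw -0.07 q [ 0.03  0.44  1.8  -0.    0.91 -1.89] [0.5231 0.0601 0.1334]
```

```bash
python3 -m jog '[{"delta_pos":[-0.021,0.05,0],"yaw":-0.07,"fingers":0.7},{"delta_pos":[-0.021,0.05,0.15],"yaw":-0.07,"fingers":0.7},{"delta_pos":[-0.021,0.05,0.28],"yaw":-0.07,"fingers":0.7},{"delta_pos":[-0.021,0.05,0.35],"yaw":-0.07,"fingers":0.7},{"delta_pos":[-0.021,0.05,0.39],"yaw":-0.07,"fingers":0.7},{"delta_pos":[-0.021,0.05,0.39],"yaw":-0.07,"fingers":0.7},{"delta_pos":[-0.021,0.05,0.39],"yaw":-0.07,"fingers":0.7},{"delta_pos":[-0.021,0.05,0.39],"yaw":-0.07,"fingers":0.2},{"delta_pos":[-0.021,0.05,0.39],"yaw":-0.07,"fingers":0.2},{"delta_pos":[-0.021,0.05,0.39],"yaw":-0.07,"fingers":0.2},{"delta_pos":[-0.021,0.05,0.25],"yaw":-0.07,"fingers":0.2},{"delta_pos":[-0.021,0.05,0.1],"yaw":-0.07,"fingers":0.2},{"delta_pos":[-0.021,-0.2,-0.1],"yaw":-0.07,"fingers":0},{"delta_pos":[-0.021,-0.25,-0.1],"yaw":-0.07,"fingers":0},{"delta_pos":[-0.021,-0.25,-0.1],"yaw":-0.07,"fingers":0}]'
python3 - <<'E'
from h import *
plan(.524,.0763,.0155,111.7)
snap("scene","pics/s2.png");snap("side","pics/d2.png")
a=cv2.imread("pics/s2.png")[170:300,240:460];b=cv2.imread("pics/d2.png")[120:250,200:420]
cv2.imwrite("pics/c2.png",np.vstack([cv2.resize(k,(500,295),interpolation=2) for k in(a,b)]))
E
```

```text
time_s: 8.2
eef_pos: [0.5561, -0.01, 0.1656]
ee_rot: [0.002, -0.189, 0.982, -0.001]
contact_force: [-0.4, 1.2, -0.6]
gripper_width: 0.0851
finger_force: 0.0
t 8.2 delta [-0.006  0.308  0.5  ] yaw 0.003 q [-0.1   0.44  1.7  -0.    1.   -2.05] [ 0.5561 -0.01    0.1656]
```

View pics/c2.png

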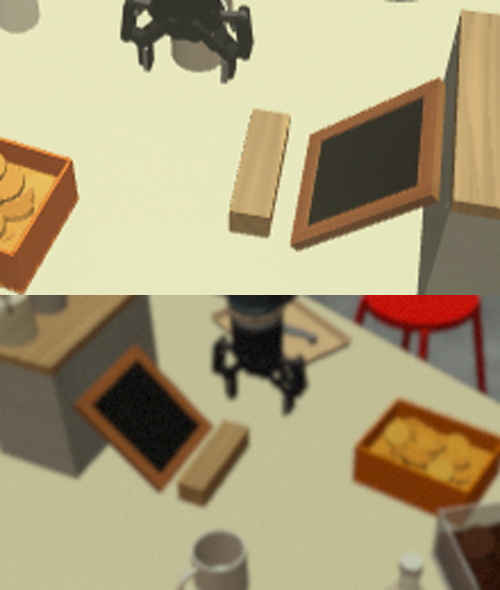

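The block lies parallel to the board's foot at about a 30 mm gap (scene crop: block at (230–290, 110–235), foot line from (310,130) to (295,245)). Now I turn the tool a quarter turn so that both open fingers push its back.

```bash
python3 -m jog '[{"delta_pos":[0,0,0],"yaw":0.35,"fingers":0},{"delta_pos":[0,0,0],"yaw":0.7,"fingers":0},{"delta_pos":[0,0,0],"yaw":1,"fingers":0},{"delta_pos":[0,0,0],"yaw":1,"fingers":0}]' >/dev/null; python3 -m jog '[{"delta_pos":[0,0,0],"yaw":0.35,"fingers":0},{"delta_pos":[0,0,0],"yaw":0.7,"fingers":0},{"delta_pos":[0,0,0],"yaw":1,"fingers":0},{"delta_pos":[0,0,0],"yaw":1,"fingers":0}]'>/dev/null; python3 -m jog '[{"delta_pos":[0,0,0],"yaw":0.35,"fingers":0},{"delta_pos":[0,0,0],"yaw":0.7,"fingers":0},{"delta_pos":[0,0,0],"yaw":1,"fingers":0},{"delta_pos":[0,0,0],"yaw":1,"fingers":0}]'
python3 -c "
from h import *
plan(.545,.0234,.008,21.7)"
```

```text
time_s: 9.8
eef_pos: [0.5545, -0.0075, 0.1636]
ee_rot: [-0.0, 0.557, 0.83, -0.0]
contact_force: [0.3, -0.2, -0.5]
gripper_width: 0.0855
finger_force: 0.0
t 9.8 delta [0.107 0.01  0.519] yaw 0.02 q [-0.1   0.44  1.71  0.    1.   -0.49] [ 0.5545 -0.0075  0.1636]
```

```bash
python3 -m jog '[{"delta_pos":[0.08,0.01,0.2],"yaw":0.02,"fingers":0},{"delta_pos":[0.08,0.01,0.4],"yaw":0.02,"fingers":0},{"delta_pos":[0.08,0.01,0.515],"yaw":0.02,"fingers":0},{"delta_pos":[0.08,0.01,0.515],"yaw":0.02,"fingers":0},{"delta_pos":[0.11,0.01,0.515],"yaw":0.02,"fingers":0},{"delta_pos":[0.14,0.01,0.515],"yaw":0.02,"fingers":0},{"delta_pos":[0.17,0.01,0.515],"yaw":0.02,"fingers":0},{"delta_pos":[0.2,0.01,0.515],"yaw":0.02,"fingers":0},{"delta_pos":[0.225,0.01,0.515],"yaw":0.02,"fingers":0},{"delta_pos":[0.25,0.01,0.515],"yaw":0.02,"fingers":0},{"delta_pos":[0.275,0.01,0.515],"yaw":0.02,"fingers":0},{"delta_pos":[0.3,0.01,0.515],"yaw":0.02,"fingers":0},{"delta_pos":[0.32,0.01,0.515],"yaw":0.02,"fingers":0},{"delta_pos":[0.34,0.01,0.515],"yaw":0.02,"fingers":0},{"delta_pos":[0.36,0.01,0.515],"yaw":0.02,"fingers":0},{"delta_pos":[0.38,0.01,0.515],"yaw":0.02,"fingers":0},{"delta_pos":[0.38,0.01,0.515],"yaw":0.02,"fingers":0}]'
python3 - <<'E'
from h import *
plan(.4785+.370*.058, .1906-.929*.058,.008,21.7)
snap("scene","pics/s3.png");snap("side","pics/d3.png")
a=cv2.imread("pics/s3.png")[170:300,240:460];b=cv2.imread("pics/d3.png")[120:250,200:420]
cv2.imwrite("pics/c3.png",np.vstack([cv2.resize(k,(500,295),interpolation=2) for k in(a,b)]))
E
```

```text
time_s: 11.92
eef_pos: [0.5147, 0.0994, 0.0092]
ee_rot: [-0.0, 0.564, 0.826, -0.0]
contact_force: [-0.3, 0.6, -0.1]
gripper_width: 0.0856
finger_force: 0.0
t 11.925 delta [ 0.134 -0.     0.004] yaw -0.011 q [ 0.1   0.64  1.86  0.    0.64 -0.27] [0.5147 0.0994 0.0092]
```

View pics/c3.png

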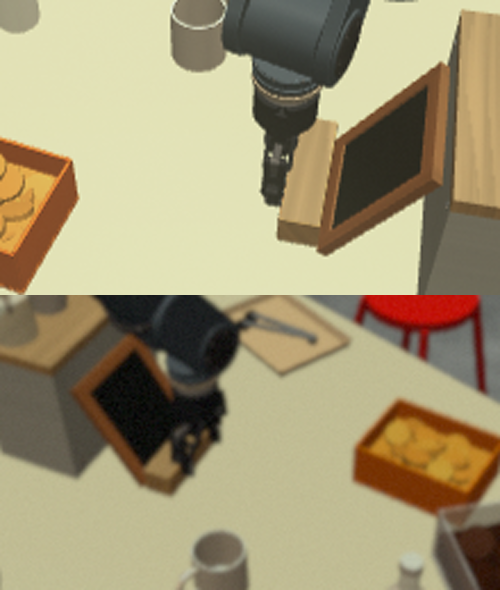

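The block sits flush against the foot and the board's top is climbing squarely (scene crop: block and foot meet along (340,125) to (318,250)). I push the last 40 mm, then back off.

```bash
python3 -m jog '[{"delta_pos":[0.02,0,0],"yaw":-0.01,"fingers":0},{"delta_pos":[0.04,0,0],"yaw":-0.01,"fingers":0},{"delta_pos":[0.06,0,0],"yaw":-0.01,"fingers":0},{"delta_pos":[0.08,0,0],"yaw":-0.01,"fingers":0},{"delta_pos":[0.1,0,0],"yaw":-0.01,"fingers":0},{"delta_pos":[0.115,0,0],"yaw":-0.01,"fingers":0},{"delta_pos":[0.125,0,0],"yaw":-0.01,"fingers":0},{"delta_pos":[0.132,0,0],"yaw":-0.01,"fingers":0},{"delta_pos":[0.132,0,0],"yaw":-0.01,"fingers":0},{"delta_pos":[0.132,0,0],"yaw":-0.01,"fingers":0}]'
python3 -m jog '[{"delta_pos":[-0.01,0,0],"yaw":0,"fingers":0},{"delta_pos":[-0.04,0,0],"yaw":0,"fingers":0},{"delta_pos":[-0.1,0,0],"yaw":0,"fingers":0},{"delta_pos":[-0.25,0,-0.1],"yaw":0,"fingers":0},{"delta_pos":[-0.4,0,-0.3],"yaw":0,"fingers":0},{"delta_pos":[-0.4,0,-0.5],"yaw":0,"fingers":0},{"delta_pos":[-0.5,-0.3,-0.6],"yaw":0,"fingers":0},{"delta_pos":[-0.5,-0.3,-0.6],"yaw":0,"fingers":0},{"delta_pos":[-0.5,-0.3,-0.6],"yaw":0,"fingers":0},{"delta_pos":[-0.5,-0.3,-0.6],"yaw":0,"fingers":0}]'
python3 - <<'E'
from h import *
snap("scene","pics/s4.png");snap("side","pics/d4.png")
a=cv2.imread("pics/s4.png")[190:290,360:460];b=cv2.imread("pics/d4.png")[130:230,210:310]
cv2.imwrite("pics/c4.png",np.hstack([cv2.resize(k,(400,400),interpolation=2) for k in(a,b)]))
E
```

```text
time_s: 13.28
eef_pos: [0.5003, 0.136, 0.0092]
ee_rot: [-0.0, 0.562, 0.827, -0.0]
contact_force: [0.2, 0.9, 0.2]
gripper_width: 0.0854
finger_force: 0.2
time_s: 14.52
eef_pos: [0.4725, -0.0372, 0.1892]
ee_rot: [0.0, 0.562, 0.827, 0.0]
contact_force: [0.5, 0.8, -1.0]
gripper_width: 0.0858
finger_force: 0.0
```

View pics/c4.png

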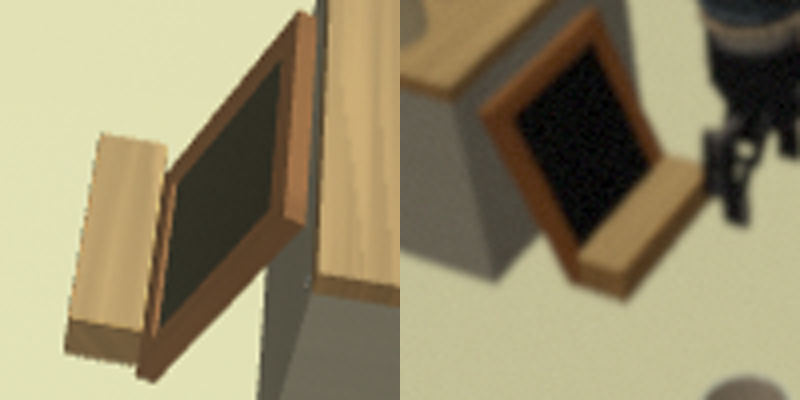

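```bash
python3 - <<'E'
from h import *
np.set_printoptions(precision=4,suppress=True)
s=ctrl.calibration("scene");d=ctrl.calibration("side");t=np.array([.929,.370]);n=np.array([-.370,.929])
for k,a,b in [("topN",(435.75,193),(231.3,158)),("topF",(431.25,244.5),(258.8,132)),("blkN",(401.75,226.5),(255,195.5)),("blkF",(396.5,272.5),(277,169.3)),("outN",(385.5,223.5),(267,198.8)),("outF",(377,269.5),(287,173))]:
    p,e=tri(s,a,d,b);print(k,p,"t,n",p[:2]@t,p[:2]@n,round(e,4))
# exact z from scene only
for k,a in [("blkN",(401.75,226.5)),("blkF",(396.5,272.5)),("outN",(385.5,223.5)),("outF",(377,269.5))]:
    p=onz(s,*a,.045);print(k,p[:2]@t,p[:2]@n)
p=onz(s,360+138/4,190+375/4,.005);print("foot corner far, scene",p[:2]@t,p[:2]@n)
E
```

```text
topN [0.3711 0.2254 0.1911] t,n 0.42814720488414415 0.07204615522892906 0.0026
topF [0.5384 0.2896 0.1914] t,n 0.6073013734952004 0.06985262290309659 0.0021
blkN [0.3974 0.1575 0.0383] t,n 0.4274667030198301 -0.0007542355991355836 0.0066
blkF [0.5522 0.2216 0.0396] t,n 0.5949558336556835 0.0015601771761310321 0.0071
outN [0.4171 0.1118 0.0402] t,n 0.42882684104921 -0.050402618648115446 0.0108
outF [0.5692 0.175  0.0373] t,n 0.593556587102148 -0.04806015923338027 0.0021
blkN 0.4314574670975459 0.0019759360301394935
blkF 0.5969901053543774 0.004592144893089519
outN 0.4299535955868751 -0.0455154461592746
outF 0.5986382863273241 -0.04695313018910417
foot corner far, scene 0.6055987405639365 0.004615940926314414
```

The two views agree. The board's top edge is about 191 mm up, so it leans at about 70°, square to the stand. The block's face is within about 3 mm of the foot and centred to about 3 mm. Handing in.

```bash
python3 -c "
from rig import ctrl
print(ctrl.job_done())"
```

```text
the job is handed in; nothing more can be done
None
```

I handed the job in with the board leaning squarely on the stand at about 70° and the block flat, centred and snug against its foot; no verdict came back, and I did not re-measure the bystanders, which the arm never worked near.

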